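Open the tumbling barrel and load a catch

TASK

Unscrew the lid of the tumbling barrel (anticlockwise, about one full turn, until the thread lets go), lift it off and set it down knob up on the round rubber pad. Then put the small brass catch into the open barrel, leaving the ring pull and the polishing bars where they are.

Things in the scene. Friction and masses are not known exactly. Their poses are not given: they have to be found in the camera images.
- barrel: The tumbling barrel: an upright grey round steel vessel fixed to the bench, empty. Foot 148 mm across; body 132 mm across up to 62 mm height; above it a neck 109 mm across with three coarse aluminium thread ridges (117 mm across). Origin: centre of its underside, on the bench; z is up.
- barrel_mouth (a point): Centre of the barrel's mouth, level with its rim, 105 mm above the bench. The mouth is 96 mm wide inside; the flat inner floor lies 97 mm below the rim. z is up.
- lid_knob (a point): Centre of the lid's grip knob, on the lid's axis. The lid is dark steel with a ribbed skirt, 131 mm across, 0.25 to 0.5 kg. The knob is an upright black fluted cylinder, 48 mm across, 34 mm high, in the middle of the lid's flat top (top face 17 mm below this point, knob's top 17 mm above it). Axes turn with the lid; z is up.
- lid_edge (a point): Centre of the lid's lower edge, 55 mm below the knob's centre. At the start the lid is fully home on a right-hand thread with little friction: anticlockwise from above undoes it, rising 21 mm a turn; after one full turn (21 mm) the thread lets go and it lifts off; more turning does no harm. Let go half-way it stays put (1.4 mm axial play) and may be regrasped at any angle.
- pad_top (a point): Centre of the upper face of the round black rubber pad that lies on the bench and cannot move: 170 mm across, 4 mm thick. z is up.
- catch_arm (a point): Middle of the arm of the brass catch, 22 mm above the bench as it lies. The catch is a slightly curved brass casting, 77x36x31 mm, 0.085 kg: a round arm 12 mm thick along this point's y axis, between a round foot (28 mm across, centre 38 mm towards +y) and a knob (about 22 mm, centre 26 mm towards -y, 18 mm towards +x). z is up at the start.
- ring_pull: Bystander: large cast brass ring with a square hub, 131x141x37 mm, lying on the bench; origin under its middle.
- bar_green: Bystander: small bar of polishing compound, 42x75x36 mm; origin under its middle.
- bar_white: Bystander: pale bar of polishing compound, 40x100x38 mm; origin under its middle.
Mind the look-alikes: they are no part of the job. Leave any blue look-alike of the part that bears lid_knob alone.

How it is judged:
By the outcome, as a careful person would: the job done as asked, in the order asked, and still so for the second after the job is handed in, with the robot touching nothing.
It also fails if it takes over 72 s, if anything falls off the work surface, if the arm or the gripper's body presses on something with over 40 N, if the wrist force passes 120 N, or if a joint passes its speed limit or range.

ROBOT

A 6-joint arm with a two-finger parallel gripper is mounted at the origin on a cart in front of the work surface, level with it; the furniture and walls round the work are solid. World frame = base frame: x ahead of the robot, y to its left, z up, the work surface at z = 0. Lengths are in m, angles in rad, forces in N, time in s.
With the tool pointing down it reaches from about 0.4 to 0.825 m from the base axis. Payload 7 kg.
Tool frame: the origin (TCP) lies midway between the tips of the shut fingers; the grasp point (between the pads) lies 19 mm behind it; z points along the fingers, y is the line along which they close (so a half turn about z gives the same grasp; the last joint's range is limited). The gripper opens to 88 mm and grips with 3 to 60 N. Pads are 19 mm wide; open, the fingers measure 130 mm over their backs; the gripper's body (78 mm by 193 mm) begins 47 mm behind the grasp point.
Start: joints at [-0.968, 0.359, 0.012, 0, -1.224, -0.288], TCP at [0.209, -0.642, 0.198] pointing down, gripper open.
Joint ranges: [-3.07, 3.07], [-1.43, 2.12], [-1.02, 1.25], [-3.03, 1.67], [-3.05, -0], [-3.03, 3.03]. Speed limits (rad/s): [2.39, 2.39, 3.01, 3.14, 3.14, 3.14].

INTERFACE

Orientations are given as [roll, pitch, yaw] about the fixed x, y, z axes, in that order (R = Rz(yaw) Ry(pitch) Rx(roll)).
In Python, from station import arm, grab_frame, camera_params, spot_in gives the robot as it stands.
- The arm moves only by the shell command python3 -m jog 'ROWS' [FORCE]. ROWS is JSON, a list that holds one entry, the list of rows, each a list of 7 numbers: the shift along the tool's x, y, z in mm, then the turn, a rotation vector about the tool's x, y, z in rad, then the finger opening in mm, from 0 to 87.6. In form: [[[x, y, z, wx, wy, wz, fingers], ...]]. A call has 1 to 20 rows; each row is the pose to reach, as a shift and turn from the pose commanded when the call began, along the tool's axes at that moment; what a row does not reach only later rows make up. A row lasts 1/8 s, in which the tool goes at most 62.5 mm and 10.7 degrees, less where a joint would pass 70% of its speed; a pose out of reach is approached as far as the arm can. A call with a gripper value outside its range is refused whole. The fingers move at their own pace and stop on an object; FORCE is the grip in N (left out, the last holds). Time passes only in rows, so rows that repeat a pose let the fingers close. It gives the time, the measured TCP pose, the force, the opening and the grip force at its end, in the units of the state.
- arm.get_state(): the state, without advancing time (a new reading comes with each control period).
- grab_frame(name): name is "scene" or "side" or "wrist"; returns (picture, depth): 384x512x3 uint8, blue, green, red; 384x512 float32, m along the optical axis (not along the pixel's ray), 0 where there is no reading.
- camera_params(name): a dict with "mtx" (3x3 intrinsics, pixels), "k1" (the pictures are not rectified: a ray, as slopes to the right and down, at radius r is drawn at 1 + k1 r^2 times it, then the intrinsics apply), "R" (3x3) and "t" (3): a world point X has camera coordinates R X + t. Camera axes: x right, y down, z forward; pixel columns grow to the right and rows downward; lengths in m; the calibration is good to about 2 mm. A picture is of the moment at which its call begins: read the wrist's pose just before it. camera_params takes no time and is no camera call; for the wrist camera it gives the pose at the moment of the call.
- arm.job_done(): hands the job in; it is judged then, once.
Trained networks look in the newest picture that a camera, given by its name, has taken for a name from the list of things; names that differ only in an ending like _2 or _b are one class to them, and where a whole thing is asked for, a point or a joint stands for the part that bears it (a point fixed in the world has none). Each returns a list of dicts, best first, with "confidence" (0 to 1); they miss things now and then, are a little off and sometimes report something else, mostly with a low value. They report only what shows in the picture. A call takes as long as a camera call. They do not tell look-alikes from the thing itself.
- spot_in(query, camera): "uv" ([column, row] in pixels, amid what is visible of it).
The state is a dict: "t": time; "q": joint angles; "qd": joint speeds; "joint_efforts": joint torques, N m; "eef_pos": TCP position; "ee_rot": TCP orientation; "force": force on the tool from outside, world axes, zero at the start; "moment": the same for the moment, N m; "width": finger opening in m; "gripper_force": force on a finger pad.
Only numpy, scipy, OpenCV 4.12 (cv2) and the standard library are available. Lean on these libraries where they do the work, as an engineer would, in place of code of your own. Each camera call takes 0.05 s, during which the arm holds its last target. There are 200 camera calls.

## Working session

There is one attempt and no reset: what is moved stays moved. The work goes in short steps, Python scripts to look and compute and a shell command to move; the robot and the scene stay as the last step left them, time stands still between calls to the robot, and variables do not carry over. Pictures are saved under pics/ and viewed, at most 10 in all, crops included, and the job is handed in when it is done.

```bash
mkdir -p pics; cat > h.py <<'E'
import numpy as np, cv2
from station import arm, grab_frame, camera_params, spot_in
from scipy.spatial.transform import Rotation as Ro
def cloud(c,depth):
    p=camera_params(c); h,w=depth.shape
    u,v=np.meshgrid(np.arange(w),np.arange(h))
    n=cv2.undistortPoints(np.stack([u,v],-1).reshape(-1,1,2).astype(float),np.array(p["mtx"]),np.array([p["k1"],0,0,0,0.])).reshape(h,w,2)
    X=np.dstack([n[...,0]*depth,n[...,1]*depth,depth])
    return (X-np.array(p["t"]))@np.array(p["R"])
def totool(v):
    s=arm.get_state(); R=Ro.from_euler('xyz',s["ee_rot"])
    return R.inv().apply(v)
E
python3 - <<'E'
from h import *
print(arm.get_state())
for c in ["scene","side"]:
    im,d=grab_frame(c); cv2.imwrite(f"pics/{c}0.png",im); W=cloud(c,d); np.save(f"{c}0.npy",W)
    for q in ["lid_knob","pad_top","catch_arm","barrel","ring_pull","bar_green","bar_white"]:
        for r in spot_in(q,c)[:3]:
            u,v=map(int,r["uv"]); print(c,q,(u,v),round(r["confidence"],2),W[v,u].round(3))
E
```

```text
{'t': 0.0, 'q': array([-9.67892363e-01,  3.59371052e-01,  1.10543936e-02, -3.30641966e-04,
       -1.22410138e+00, -2.88094503e-01]), 'qd': array([-2.27794181e-04, -1.58325729e-03,  5.00688296e-04,  8.20440582e-04,
       -7.19393926e-04, -6.99942551e-06]), 'joint_efforts': array([-5.38078948e-04, -5.82715917e+01,  2.93045139e+01,  6.99713096e+00,
        6.86232830e-03, -1.04515620e-04]), 'eef_pos': array([ 0.20879608, -0.64132922,  0.19703454]), 'ee_rot': array([ 3.13994945e+00, -1.62798047e-04, -2.82689566e+00]), 'force': array([-0.24060943, -0.42995824, -0.11132077]), 'moment': array([-0.02230113, -0.0309317 , -0.00197299]), 'gripper_force': 0.0, 'width': 0.08785547591759804}
scene lid_knob (156, 213) 0.65 [0.516 0.212 0.114]
scene pad_top (237, 214) 0.7 [ 0.621 -0.062  0.008]
scene catch_arm (148, 247) 0.25 [0.495 0.246 0.034]
scene barrel (146, 248) 0.58 [0.501 0.25  0.029]
scene bar_green (213, 219) 0.73 [0.571 0.038 0.034]
side lid_knob (196, 272) 0.74 [ 0.344 -0.249  0.042]
side lid_knob (267, 143) 0.63 [0.534 0.161 0.113]
side pad_top (298, 230) 0.7 [ 0.597 -0.094  0.005]
side catch_arm (309, 322) 0.68 [ 0.585 -0.364  0.001]
side barrel (265, 169) 0.8 [ 0.449 -0.808  0.731]
side ring_pull (245, 314) 0.85 [ 0.45  -0.338  0.002]
side bar_green (288, 185) 0.6 [0.587 0.057 0.036]
side bar_green (264, 171) 0.57 [0.523 0.127 0.037]
side bar_white (268, 270) 0.89 [ 0.506 -0.248  0.037]
```

View pics/scene0.png

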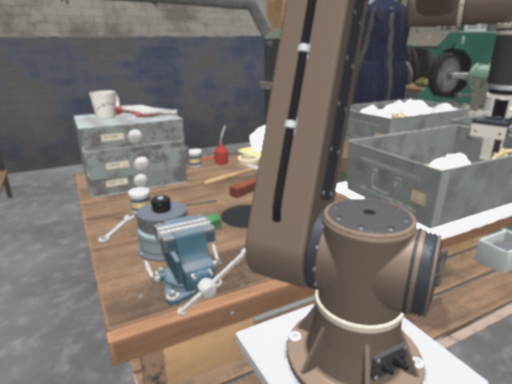

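View pics/side0.png

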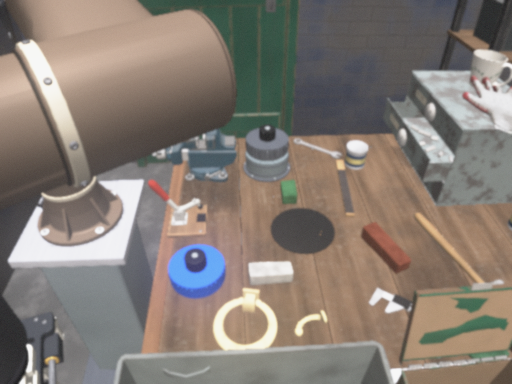

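The side view shows the barrel with its dark lid and black knob at (267,140), the pad at (303,230), the blue look-alike lid at (196,270) and the brass catch at (312,322). The ring pull is at (245,320), and a vise stands beside the barrel.

```bash
python3 - <<'E'
from h import *
from scipy.optimize import least_squares
W=np.load("side0.npy"); im=cv2.imread("pics/side0.png")
def fitc(P,r=None):
    f=lambda p:np.hypot(P[:,0]-p[0],P[:,1]-p[1])-(p[2] if r is None else r)
    x0=[*P[:,:2].mean(0)]+([] if r else [0.03]); s=least_squares(f,x0,loss='soft_l1',f_scale=.002); return s.x, len(P)
A=W[120:190,235:300].reshape(-1,3); 
for lo,hi,r in [(.10,.2,None)]:pass
B=A[(abs(A[:,0]-.54)<.12)&(abs(A[:,1]-.18)<.12)]
print("z hist",np.histogram(B[:,2],np.arange(0,.2,.01)))
for z in np.arange(.01,.17,.01):
    P=B[abs(B[:,2]-z)<.005]
    if len(P)>8: print(round(z,3),P[:,:2].mean(0).round(3),P[:,:2].min(0).round(3),P[:,:2].max(0).round(3),len(P))
# pad
m=(im.max(2)<70)&(abs(W[...,2])<.02)&(abs(W[...,0]-.6)<.15)&(abs(W[...,1]+.08)<.15)
n,l,st,ce=cv2.connectedComponentsWithStats(m.astype(np.uint8)); k=1+np.argmax(st[1:,4]); P=W[l==k]
c,_=cv2.minEnclosingCircle(P[:,:2].astype(np.float32)); print("pad",P.mean(0),(P.min(0)+P.max(0))/2,np.ptp(P,0),c,_)
C=W[300:345,288:335].reshape(-1,3); c=im[300:345,288:335].reshape(-1,3).astype(int)
m=(C[:,2]>.008)&(C[:,2]<.06); C=C[m]; print("catch",len(C),C.min(0).round(3),C.max(0).round(3),C.mean(0).round(3))
for p in C[::6]: print(p.round(3),end=' ')
g=cv2.resize(im[290:350,210:340],None,fx=6,fy=6,interpolation=cv2.INTER_CUBIC); cv2.imwrite("pics/c1.png",g)
E
```

```text
z hist (array([1120,  112,  116,  189,   95,  136,  178,   70,  138,  125,  134,
        589,   49,   47,  135,    0,    0,    0,    0]), array([0.  , 0.01, 0.02, 0.03, 0.04, 0.05, 0.06, 0.07, 0.08, 0.09, 0.1 ,
       0.11, 0.12, 0.13, 0.14, 0.15, 0.16, 0.17, 0.18, 0.19]))
0.01 [0.532 0.146] [0.438 0.085] [0.641 0.226] 232
0.02 [0.531 0.142] [0.468 0.124] [0.599 0.198] 113
0.03 [0.545 0.124] [0.471 0.06 ] [0.609 0.181] 154
0.04 [0.545 0.125] [0.471 0.06 ] [0.607 0.182] 147
0.05 [0.531 0.143] [0.469 0.125] [0.602 0.206] 115
0.06 [0.531 0.146] [0.469 0.125] [0.601 0.198] 212
0.07 [0.525 0.148] [0.438 0.13 ] [0.597 0.217] 44
0.08 [0.526 0.145] [0.438 0.126] [0.599 0.218] 117
0.09 [0.523 0.147] [0.439 0.127] [0.599 0.227] 138
0.1 [0.534 0.143] [0.473 0.127] [0.599 0.183] 115
0.11 [0.534 0.176] [0.47  0.127] [0.599 0.252] 631
0.12 [0.534 0.178] [0.476 0.143] [0.59  0.235] 54
0.13 [0.536 0.176] [0.512 0.167] [0.56  0.193] 51
0.14 [0.532 0.179] [0.512 0.169] [0.559 0.211] 55
0.15 [0.536 0.19 ] [0.514 0.168] [0.557 0.213] 105
pad [ 0.64094912 -0.07205706  0.00463175] [ 0.64094912 -0.07205706
[... 365 characters left out ...]
67  0.028] [ 0.592 -0.36   0.016] [ 0.606 -0.36   0.014] [ 0.578 -0.358  0.011] [ 0.59  -0.363  0.016] [ 0.603 -0.363  0.015] [ 0.615 -0.37   0.025] [ 0.586 -0.362  0.012] [ 0.598 -0.364  0.014] [ 0.613 -0.371  0.024] [ 0.578 -0.362  0.009] [ 0.59  -0.365  0.012] [ 0.602 -0.366  0.014] [ 0.617 -0.372  0.021] [ 0.584 -0.365  0.01 ] [ 0.567 -0.366  0.01 ] [ 0.613 -0.375  0.018] [ 0.57  -0.369  0.009] [ 0.562 -0.372  0.011] [ 0.559 -0.374  0.011] [ 0.557 -0.376  0.01 ] [ 0.556 -0.379  0.012] [ 0.556 -0.382  0.013] [ 0.555 -0.386  0.015] [ 0.555 -0.389  0.017] [ 0.552 -0.391  0.016] [ 0.551 -0.391  0.013] [ 0.563 -0.393  0.014] [ 0.56  -0.396  0.017] [ 0.56  -0.398  0.015] [ 0.56  -0.398  0.013]
```

```bash
python3 - <<'E'
from h import *
W=np.load("side0.npy"); S=np.load("scene0.npy"); im=cv2.imread("pics/side0.png")
for nm,X in (("side",W),("scene",S)):
    P=X.reshape(-1,3); 
    for x0 in np.arange(.2,.9,.1):
        print(nm,round(x0,1),[(round(y,1),round(float(np.percentile(Q[:,2],98)),2)) for y in np.arange(-.6,.5,.1) for Q in [P[(P[:,0]>=x0)&(P[:,0]<x0+.1)&(P[:,1]>=y)&(P[:,1]<y+.1)&(P[:,2]<.6)]] if len(Q)>5])
print("padpix",im[230,303],im[225,320],im[250,303], W[230,303])
p=camera_params("wrist"); s=arm.get_state(); R=Ro.from_euler('xyz',s["ee_rot"])
c=-np.array(p["R"]).T@np.array(p["t"]); print("cam in tool",R.inv().apply(c-s["eef_pos"]), "\n",R.as_matrix().T@np.array(p["R"]).T, p["mtx"])
print("tool shift to over catch", totool(np.array([.57,-.37,.33])-s["eef_pos"]), "to pad", totool(np.array([.61,-.08,.33])-s["eef_pos"]), "to barrel", totool(np.array([.535,.19,.33])-s["eef_pos"]))
E
```

```text
side 0.2 [(np.float64(-0.6), 0.34), (np.float64(-0.5), 0.0), (np.float64(-0.4), 0.0), (np.float64(-0.3), 0.04), (np.float64(-0.2), 0.04), (np.float64(-0.1), 0.15), (np.float64(-0.0), 0.12), (np.float64(0.1), 0.12), (np.float64(0.2), 0.01)]
side 0.3 [(np.float64(-0.6), 0.6), (np.float64(-0.5), 0.02), (np.float64(-0.4), 0.03), (np.float64(-0.3), 0.07), (np.float64(-0.2), 0.04), (np.float64(-0.1), 0.08), (np.float64(-0.0), 0.02), (np.float64(0.1), 0.15), (np.float64(0.2), 0.14)]
side 0.4 [(np.float64(-0.6), 0.6), (np.float64(-0.5), 0.03), (np.float64(-0.4), 0.04), (np.float64(-0.3), 0.04), (np.float64(-0.2), 0.0), (np.float64(-0.1), 0.0), (np.float64(-0.0), 0.0), (np.float64(0.1), 0.11), (np.float64(0.2), 0.11), (np.float64(0.3), 0.0)]
side 0.5 [(np.float64(-0.6), 0.19), (np.float64(-0.5), 0.02), (np.float64(-0.4), 0.03), (np.float64(-0.3), 0.04), (np.float64(-0.2), 0.01), (np.float64(-0.1), 0.01), (np.float64(-0.0), 0.04), (np.float64(0.1), 0.15), (np.float64(0.2), 0.15)]
side 0.6 [(np.float64(-0.6), 0.19), (np.float64(-0.5), 0.0), (np.float64(-0.4), 0.02), (np.float64(-0.3), 0.0), (np
[... 1916 characters left out ...]
 0.04), (np.float64(-0.1), 0.01), (np.float64(-0.0), 0.01), (np.float64(0.1), 0.07), (np.float64(0.2), 0.07), (np.float64(0.3), 0.0)]
padpix [72 72 74] [68 69 74] [72 73 77] [ 0.61098223 -0.093162    0.0030515 ]
cam in tool [ 0.07196257 -0.00081556 -0.18627401] 
 [[ 1.19026756e-03 -9.63295183e-01 -2.68441751e-01]
 [ 9.99998666e-01  1.44678274e-03 -7.57754235e-04]
 [ 1.11831790e-03 -2.68440491e-01  9.63295620e-01]] [[264.99837502   0.         259.57591901]
 [  0.         264.99837502 193.8316349 ]
 [  0.           0.           1.        ]]
tool shift to over catch [-0.42745346  0.14669152 -0.13199658] to pad [-0.55526978  0.41006006 -0.13201753] to barrel [-0.56754425  0.69001423 -0.13204296]
```

```bash
python3 -m jog '[[[0,0,-60,0,0,0,87.6],[0,0,-120,0,0,0,87.6],[-60,20,-130,0,0,0,87.6],[-120,40,-130,0,0,0,87.6],[-170,57,-130,0,0,0,87.6],[-220,75,-130,0,0,0,87.6],[-270,92,-130,0,0,0,87.6],[-320,110,-130,0,0,0,87.6],[-370,127,-130,0,0,0,87.6],[-420,145,-130,0,0,0,87.6],[-420,145,-130,0,0,0,87.6],[-420,145,-130,0,0,0,87.6],[-420,145,-130,0,0,0,87.6]]]'
cat > look.py <<'E'
from h import *
import sys
def look(tag,qs):
    s=arm.get_state(); im,d=grab_frame("wrist"); W=cloud("wrist",d); cv2.imwrite(f"pics/{tag}.png",im); np.save(f"{tag}.npy",W)
    print(s["t"],s["eef_pos"].round(4),s["ee_rot"].round(3),s["q"].round(2))
    for q in qs:
        for r in spot_in(q,"wrist")[:2]:
            u,v=map(int,r["uv"]); print(q,(u,v),round(r["confidence"],2),W[v,u].round(3))
    return im,W
if __name__=="__main__": look(sys.argv[1],sys.argv[2:])
E
python3 look.py w1 catch_arm pad_top ring_pull
```

```text
t: 2.42
eef_pos: [0.5627, -0.3747, 0.3283]
ee_rot: [-3.141, 0.0, -2.828]
force: [-0.0, -0.6, -0.1]
width: 0.0876
gripper_force: 0.0
2.425 [ 0.5627 -0.3747  0.3283] [-3.141  0.    -2.828] [-0.3   0.31  0.24  0.   -1.49 -0.96]
catch_arm (258, 167) 0.64 [ 0.58  -0.374 -0.   ]
pad_top (381, 210) 0.77 [ 0.586 -0.105  0.002]
ring_pull (295, 105) 0.77 [ 0.448 -0.344 -0.002]
```

View pics/w1.png

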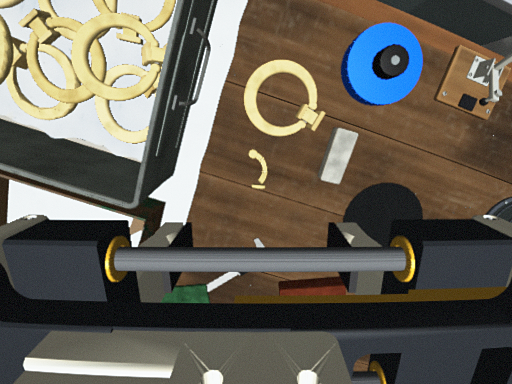

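The wrist view shows the catch at (250-267,150-188). Its rounder knob end is at the top (252,153) and its flat foot at the bottom (259,186). The pad is partly visible at (383,207).

```bash
python3 - <<'E'
from h import *
W=np.load("w1.npy"); im=cv2.imread("pics/w1.png")
A=W[140:195,240:280]; b=im[140:195,240:280].astype(int)
m=(b[...,2]>170)&(b[...,2]-b[...,0]>30)
for v in range(0,55,2):
    us=np.where(m[v])[0]
    if len(us): 
        P=A[v,us]; print(v+140,us[0]+240,us[-1]+240,P.mean(0).round(3),P[:,2].max().round(3))
g=cv2.resize(im[130:210,220:320],None,fx=7,fy=7,interpolation=cv2.INTER_CUBIC); cv2.imwrite("pics/c2.png",g)
E
```

```text
150 250 255 [ 0.55  -0.394  0.014] 0.015
152 249 257 [ 0.553 -0.392  0.015] 0.018
154 249 259 [ 0.556 -0.389  0.016] 0.019
156 250 261 [ 0.559 -0.385  0.014] 0.017
158 256 263 [ 0.561 -0.377  0.009] 0.012
160 259 264 [ 0.563 -0.372  0.011] 0.013
162 260 265 [ 0.567 -0.369  0.008] 0.011
164 261 265 [ 0.57  -0.367  0.007] 0.009
166 262 266 [ 0.573 -0.364  0.009] 0.01
168 262 266 [ 0.577 -0.363  0.01 ] 0.012
170 263 266 [ 0.58  -0.361  0.01 ] 0.011
172 262 266 [ 0.584 -0.36   0.011] 0.013
174 262 266 [ 0.587 -0.359  0.012] 0.013
176 260 265 [ 0.592 -0.361  0.013] 0.015
178 259 265 [ 0.596 -0.361  0.014] 0.017
180 259 264 [ 0.6   -0.36   0.015] 0.017
182 260 262 [ 0.604 -0.36   0.015] 0.017
186 252 264 [ 0.611 -0.364  0.025] 0.029
188 257 263 [ 0.62  -0.357 -0.001] 0.0
```

View pics/c2.png

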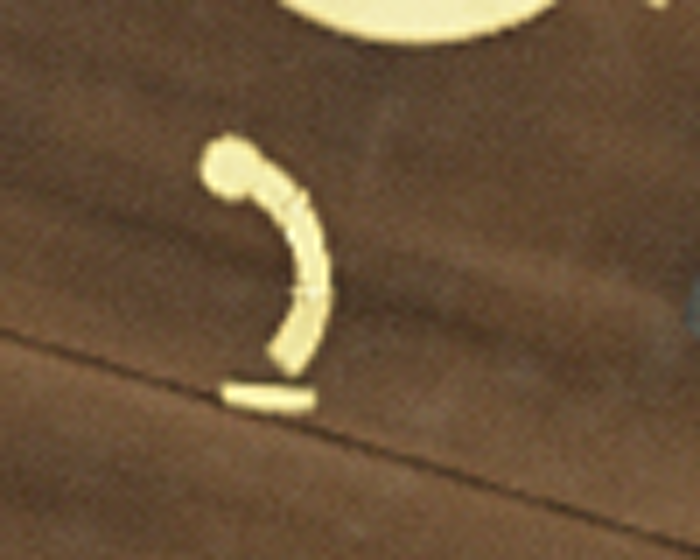

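```bash
python3 -m jog '[[[-25,50,0,0,0,0,87.6],[-50,100,0,0,0,0,87.6],[-75,150,0,0,0,0,87.6],[-100,200,0,0,0,0,87.6],[-133,257,0,0,0,0,87.6],[-133,257,0,0,0,0,87.6],[-133,257,0,0,0,0,87.6],[-133,257,0,0,0,0,87.6]]]'
python3 look.py w2 lid_knob pad_top
python3 - <<'E'
from h import *
W=np.load("w2.npy"); im=cv2.imread("pics/w2.png")
m=(im.max(2)<90)&(abs(W[...,2])<.015)&(abs(W[...,0]-.61)<.13)&(abs(W[...,1]+.09)<.13)
m=cv2.morphologyEx(m.astype(np.uint8),cv2.MORPH_CLOSE,np.ones((5,5)))
n,l,st,ce=cv2.connectedComponentsWithStats(m); k=1+np.argmax(st[1:,4]); P=W[l==k]
print(st[k],P.min(0),P.max(0),np.median(P[:,2]))
from scipy.optimize import least_squares
H=cv2.convexHull(P[:,:2].astype(np.float32))[:,0]; s=least_squares(lambda p:np.hypot(*(H-p).T)-.085,[.6,-.08],loss='soft_l1',f_scale=.003); print(s.x,np.abs(s.fun).round(3))
s=arm.get_state(); print(totool(np.array([.535,.19,.30])-s["eef_pos"]))
E
```

```text
t: 3.62
eef_pos: [0.6101, -0.0896, 0.3281]
ee_rot: [-3.141, 0.0, -2.828]
force: [-0.2, 0.9, -0.7]
width: 0.0877
gripper_force: 0.0
3.625 [ 0.6101 -0.0896  0.3281] [-3.141  0.    -2.828] [ 0.17  0.21  0.1   0.   -1.46 -1.43]
lid_knob (435, 177) 0.73 [0.537 0.169 0.123]
lid_knob (234, 8) 0.59 [ 0.388 -0.206  0.039]
pad_top (259, 155) 0.77 [ 0.604 -0.094  0.005]
pad_top (388, 157) 0.7 [0.53  0.125 0.044]
[ 215  112   89   90 6143] [ 0.52402142 -0.18117179 -0.01026883] [ 0.69464174 -0.00394958  0.51435354] 0.003364764617168838
[ 0.60909371 -0.09122429] [0.001 0.    0.002 0.02  0.003 0.001 0.001 0.001 0.001 0.    0.    0.
 0.001 0.001 0.    0.    0.    0.    0.    0.    0.001 0.018 0.021 0.003
 0.    0.    0.    0.    0.    0.    0.    0.    0.001 0.    0.    0.
 0.   ]
[-0.01461974  0.28915589  0.02799051]
```

View pics/w2.png

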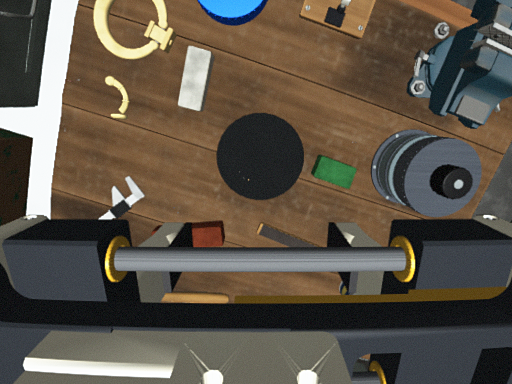

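The pad's centre comes out at (259,156). The lid knob is at (455,182), with the vise to its upper right. Next I move over the barrel and wind joint 6 back.

```bash
python3 -m jog '[[[-3,50,5,0,0,0.18,87.6],[-5,100,10,0,0,0.36,87.6],[-8,150,15,0,0,0.54,87.6],[-10,200,20,0,0,0.72,87.6],[-13,250,25,0,0,0.9,87.6],[-15,289,28,0,0,1.08,87.6],[-15,289,28,0,0,1.25,87.6],[-15,289,28,0,0,1.25,87.6],[-15,289,28,0,0,1.25,87.6]]]'
python3 look.py w3 lid_knob
python3 - <<'E'
from h import *
W=np.load("w3.npy"); P=W.reshape(-1,3); r=np.hypot(P[:,0]-.535,P[:,1]-.19)
K=P[(P[:,2]>.135)&(P[:,2]<.165)&(r<.04)]
c,R=cv2.minEnclosingCircle(K[:,:2].astype(np.float32)); print("knob",len(K),c,R,np.median(K[:,2]),K.min(0),K.max(0))
L=P[(P[:,2]>.105)&(P[:,2]<.122)&(r<.08)]
c,R=cv2.minEnclosingCircle(L[:,:2].astype(np.float32)); print("lid",len(L),c,R,np.median(L[:,2]))
for W in (W,np.load("w2.npy")):
  P=W.reshape(-1,3); r=np.hypot(P[:,0]-.535,P[:,1]-.19); V=P[(P[:,2]>.1)&(P[:,2]<.19)&(r>.075)&(r<.14)]; rv=np.hypot(V[:,0]-.535,V[:,1]-.19)
  i=np.argsort(rv)[:300:30]; print(V[i].round(3),rv[i].round(3))
E
```

```text
t: 4.9
eef_pos: [0.5543, 0.1613, 0.2979]
ee_rot: [3.135, -0.046, 2.262]
force: [0.3, -0.5, 0.0]
width: 0.0874
gripper_force: 0.0
4.9 [0.5543 0.1613 0.2979] [ 3.135 -0.046  2.262] [ 0.59  0.16 -0.01 -0.05 -1.4  -3.03]
lid_knob (263, 150) 0.61 [0.513 0.209 0.487]
knob 1092 (0.5345771908760071, 0.19299735128879547) 0.024806972593069077 0.14448189181674792 [0.51019551 0.16908245 0.13915019] [0.55858473 0.21724736 0.14768924]
lid 5389 (0.5346636176109314, 0.19276484847068787) 0.06445895880460739 0.110593491016963
[[0.437 0.187 0.108]
 [0.436 0.201 0.106]
 [0.436 0.21  0.105]
 [0.434 0.198 0.109]
 [0.434 0.17  0.108]
 [0.435 0.162 0.103]
 [0.432 0.207 0.109]
 [0.43  0.185 0.109]
 [0.429 0.186 0.108]
 [0.43  0.168 0.108]] [0.098 0.1   0.101 0.102 0.103 0.104 0.105 0.105 0.106 0.107]
[[0.437 0.183 0.106]
 [0.435 0.189 0.109]
 [0.436 0.168 0.1  ]
 [0.436 0.165 0.106]
 [0.435 0.16  0.102]
 [0.43  0.194 0.109]
 [0.431 0.212 0.108]
 [0.431 0.164 0.108]
 [0.427 0.198 0.109]
 [0.43  0.221 0.102]] [0.098 0.1   0.101 0.103 0.104 0.105 0.106 0.107 0.108 0.109]
```

View pics/w3.png

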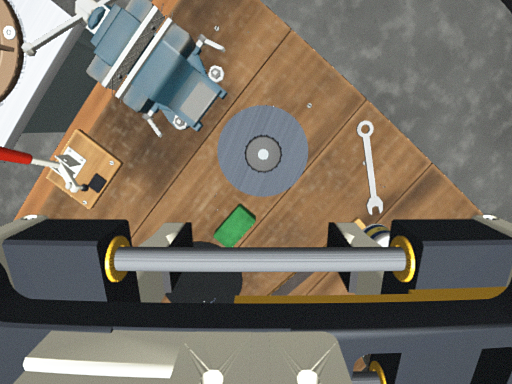

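The knob is at (263,154) and the vise is at upper left, clear of the lid. Joint 6 hit its limit, so I'll correct the pose with slightly less yaw.

```bash
cat >> h.py <<'E'
def rel(pos,yaw):
    s=arm.get_state(); R=Ro.from_euler('xyz',s["ee_rot"])
    d=R.inv().apply(np.array(pos)-s["eef_pos"])*1000; w=(R.inv()*Ro.from_euler('xyz',[np.pi,0,yaw])).as_rotvec()
    print("rel",d.round(1),w.round(3),"q",s["q"].round(2))
E
python3 -c "
from h import *
rel([.5346,.193,.22],2.472);rel([.5346,.193,.118],2.472)"
```

```text
rel [32.9  4.4 79.6] [ 0.011 -0.045 -0.21 ] q [ 0.59  0.16 -0.01 -0.05 -1.4  -3.03]
rel [ 28.3   3.8 181.5] [ 0.011 -0.045 -0.21 ] q [ 0.59  0.16 -0.01 -0.05 -1.4  -3.03]
```

```bash
python3 -m jog '[[[17,2,40,0.005,-0.022,-0.1,87.6],[33,4,80,0.011,-0.045,-0.21,87.6],[33,4,80,0.011,-0.045,-0.21,87.6],[33,4,80,0.011,-0.045,-0.21,87.6]]]'
python3 -c "
from h import *
rel([.5346,.193,.118],2.472)"
```

```text
t: 5.5
eef_pos: [0.5349, 0.1935, 0.2209]
ee_rot: [3.14, 0.001, 2.472]
force: [0.2, 0.1, 0.6]
width: 0.0878
gripper_force: 0.0
rel [  0.   -0.7 102.9] [0.002 0.001 0.   ] q [ 0.69  0.17 -0.19  0.   -1.21 -2.93]
```

Descend and close on the knob.

```bash
python3 -m jog '[[[0,0,40,0,0,0,87.6],[0,0,75,0,0,0,87.6],[0,0,95,0,0,0,87.6],[0,0,103,0,0,0,87.6],[0,0,103,0,0,0,87.6],[0,0,103,0,0,0,40],[0,0,103,0,0,0,40],[0,0,103,0,0,0,40],[0,0,103,0,0,0,40],[0,0,103,0,0,0,40]]]' 35
```

```text
t: 6.75
eef_pos: [0.5343, 0.1935, 0.1167]
ee_rot: [3.141, 0.0, 2.473]
force: [-0.1, 0.2, 2.0]
width: 0.0435
gripper_force: 0.7
```

```bash
python3 -m jog '[[[0,0,0,0,0,0,25],[0,0,0,0,0,0,25],[0,0,-0.6,0,0,-0.17,25],[0,0,-1.1,0,0,-0.34,25],[0,0,-1.7,0,0,-0.51,25],[0,0,-2.3,0,0,-0.68,25]]]' 40
```

```text
t: 7.5
eef_pos: [0.5341, 0.1933, 0.1187]
ee_rot: [3.141, -0.0, -3.125]
force: [-0.3, 0.1, -0.3]
width: 0.0248
gripper_force: 0.0
```

The fingers closed to 25 mm on nothing, so I need to see why.

```bash
python3 - <<'E'
from h import *
a,_=grab_frame("wrist"); b,d=grab_frame("side"); W=cloud("side",d)
b=cv2.resize(b[70:200,180:350],None,fx=3,fy=3)
a=cv2.resize(a,None,fx=.55,fy=.55); c=np.zeros((b.shape[0]+a.shape[0],b.shape[1],3),np.uint8)
c[:b.shape[0]]=b; c[b.shape[0]:,:a.shape[1]]=a; c=c[:600]; cv2.imwrite("pics/chk.png",c); print(c.shape)
s=arm.get_state(); print(s["width"],s["gripper_force"],s["eef_pos"])
E
```

```text
(600, 510, 3)
0.025088295540687432 0.0 [0.53410788 0.19328958 0.11870986]
```

View pics/chk.png

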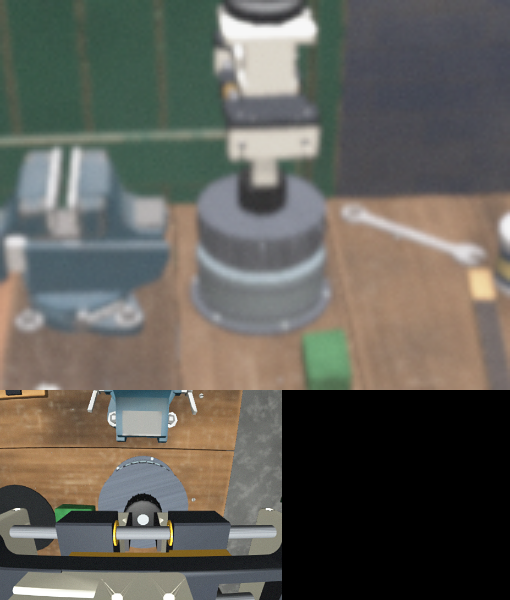

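```bash
python3 - <<'E'
from h import *
s=arm.get_state(); im,d=grab_frame("wrist"); W=cloud("wrist",d); np.save("w4.npy",W); cv2.imwrite("pics/w4.png",im)
P=W.reshape(-1,3); r=np.hypot(P[:,0]-.535,P[:,1]-.19)
for lo,hi in [(.105,.122),(.125,.138),(.138,.15),(.15,.17),(.17,.2)]:
    K=P[(P[:,2]>lo)&(P[:,2]<hi)&(r<.09)]
    if len(K)>5:c,R=cv2.minEnclosingCircle(K[:,:2].astype(np.float32)); print(lo,len(K),c,R,K.min(0).round(3),K.max(0).round(3))
R=Ro.from_euler('xyz',s["ee_rot"]); T=R.inv().apply(P-s["eef_pos"]).reshape(W.shape)
for v in range(130,290,10): print(v,[tuple((T[v,u]*1000).round(0).astype(int)) for u in (215,240,260,280,305)])
p=camera_params("wrist"); X=np.array([s["eef_pos"]]); uv,_=cv2.projectPoints(X,cv2.Rodrigues(np.array(p["R"]))[0],np.array(p["t"]),np.array(p["mtx"]),np.array([p["k1"],0,0,0,0.])); print(uv)
im,d=grab_frame("side"); S=cloud("side",d).reshape(-1,3); r=np.hypot(S[:,0]-.535,S[:,1]-.19)
for z in np.arange(.12,.22,.01):
    K=S[(abs(S[:,2]-z)<.005)&(r<.06)]
    if len(K): print(z.round(2),len(K),K.min(0).round(3),K.max(0).round(3))
E
```

```text
0.105 10875 (0.5347722172737122, 0.19257625937461853) 0.06529403477907181 [0.471 0.128 0.105] [0.6   0.257 0.122]
0.125 310 (0.530125617980957, 0.19272609055042267) 0.0244248379021883 [0.51  0.168 0.125] [0.531 0.217 0.138]
0.138 2290 (0.5250464677810669, 0.1923966109752655) 0.022276008501648903 [0.51  0.17  0.138] [0.544 0.215 0.15 ]
0.15 787 (0.5237539410591125, 0.19246092438697815) 0.02790609560906887 [0.523 0.165 0.15 ] [0.538 0.22  0.17 ]
0.17 944 (0.5262227654457092, 0.19246473908424377) 0.024721169844269753 [0.523 0.168 0.17 ] [0.545 0.217 0.2  ]
130 [(np.int64(61), np.int64(-51), np.int64(119)), (np.int64(63), np.int64(-19), np.int64(68)), (np.int64(63), np.int64(0), np.int64(57)), (np.int64(63), np.int64(18), np.int64(67)), (np.int64(61), np.int64(51), np.int64(120))]
140 [(np.int64(51), np.int64(-50), np.int64(111)), (np.int64(58), np.int64(-15), np.int64(8)), (np.int64(58), np.int64(0), np.int64(9)), (np.int64(58), np.int64(14), np.int64(8)), (np.int64(50), np.int64(50), np.int64(113))]
150 [(np.int64(51), np.int64(-33), np.int64(8)), (np.int64(51), np.int64(-15), np.int64
[... 2756 characters left out ...]
64(-112)), (np.int64(25), np.int64(6), np.int64(-111)), (np.int64(26), np.int64(14), np.int64(-112))]
280 [(np.int64(16), np.int64(-17), np.int64(-102)), (np.int64(-57), np.int64(-17), np.int64(7)), (np.int64(-58), np.int64(-1), np.int64(9)), (np.int64(-58), np.int64(16), np.int64(8)), (np.int64(16), np.int64(16), np.int64(-102))]
[[[260.61861104 219.19025185]]]
0.12 51 [0.485 0.141 0.115] [0.566 0.234 0.125]
0.13 52 [0.512 0.168 0.125] [0.56  0.194 0.135]
0.14 59 [0.512 0.167 0.135] [0.56  0.206 0.145]
0.15 45 [0.515 0.165 0.145] [0.557 0.211 0.155]
0.16 30 [0.525 0.163 0.155] [0.545 0.169 0.165]
0.17 20 [0.525 0.163 0.165] [0.545 0.169 0.175]
0.18 12 [0.525 0.158 0.175] [0.544 0.166 0.181]
```

```bash
python3 -m jog '[[[0,0,0,0,0,0,87.6],[0,0,0,0,0,0,87.6],[0,0,0,0,0,0,87.6],[0,0,0,0,0,0,87.6],[0,0,0,0,0,0,87.6],[0,0,0,0,0,0,87.6]]]'
python3 - <<'E'
from h import *
im,d=grab_frame("side"); S=cloud("side",d)
for v in range(105,150,2): print(v,[tuple((S[v,u]*1000).astype(int).tolist())+tuple(im[v,u].tolist()) for u in (266,270)])
a,_=grab_frame("wrist"); b=cv2.resize(im[95:165,225:310],None,fx=6,fy=6,interpolation=cv2.INTER_CUBIC); cv2.imwrite("pics/chk2.png",b)
E
```

```text
t: 8.45
eef_pos: [0.5342, 0.1933, 0.1189]
ee_rot: [3.141, 0.0, -3.13]
force: [-0.5, -0.0, -0.5]
width: 0.0793
gripper_force: 0.0
105 [(525, 119, 257, 112, 104, 101), (536, 120, 256, 112, 102, 100)]
107 [(525, 109, 256, 111, 103, 100), (535, 111, 255, 110, 103, 100)]
109 [(524, 97, 257, 105, 98, 95), (534, 100, 255, 99, 92, 91)]
111 [(524, 97, 251, 84, 83, 82), (534, 95, 252, 89, 87, 90)]
113 [(524, 96, 246, 156, 164, 169), (534, 96, 246, 164, 172, 178)]
115 [(524, 99, 238, 199, 209, 216), (534, 97, 239, 202, 213, 218)]
117 [(525, 104, 230, 201, 212, 218), (535, 105, 229, 203, 213, 218)]
119 [(525, 105, 223, 203, 214, 219), (535, 102, 224, 201, 214, 218)]
121 [(525, 104, 218, 195, 207, 214), (535, 102, 219, 197, 208, 215)]
123 [(527, 133, 195, 172, 183, 188), (538, 132, 196, 169, 179, 185)]
125 [(527, 134, 189, 160, 169, 175), (539, 137, 186, 168, 178, 183)]
127 [(527, 134, 182, 167, 175, 182), (539, 135, 181, 168, 177, 182)]
129 [(528, 135, 175, 168, 179, 185), (539, 139, 172, 168, 179, 184)]
131 [(528, 136, 168, 170, 180, 186), (539, 138, 166, 173, 182, 188)]
133 [(528, 140, 159, 180, 191, 196), (540, 140, 159, 186, 196, 203)]
135 [(528, 139, 153, 171, 182, 189), (540, 139, 153, 177, 190, 195)]
137 [(531, 172, 127, 93, 97, 99), (543, 171, 126, 94, 99, 101)]
139 [(531, 169, 121, 53, 53, 55), (543, 169, 121, 56, 57, 58)]
141 [(531, 169, 114, 95, 89, 87), (543, 174, 111, 109, 101, 99)]
143 [(531, 163, 112, 146, 136, 133), (542, 157, 114, 149, 140, 134)]
145 [(530, 151, 112, 153, 142, 138), (541, 149, 113, 157, 144, 141)]
147 [(529, 142, 111, 155, 143, 138), (540, 139, 112, 154, 143, 141)]
149 [(528, 129, 112, 135, 128, 125), (540, 129, 112, 133, 125, 122)]
```

View pics/chk2.png

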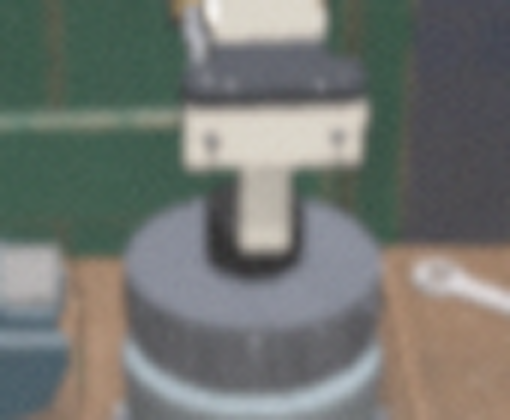

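The open fingers' tips show at z≈0.150, about level with the knob's top, so the real tips are about 31 mm above the reported TCP. I'll use that offset from here on. I'll go deeper and watch the force.

```bash
python3 -m jog '[[[0,0,5,0,0,0.17,87.6],[0,0,10,0,0,0.34,87.6],[0,0,15,0,0,0.5,87.6],[0,0,20,0,0,0.66,87.6],[0,0,24,0,0,0.66,87.6],[0,0,24,0,0,0.66,87.6]]]'
python3 -m jog '[[[0,0,3,0,0,0,87.6],[0,0,4,0,0,0,40],[0,0,4,0,0,0,40],[0,0,4,0,0,0,40],[0,0,4,0,0,0,40],[0,0,4,0,0,0,40],[0,0,4,0,0,0,40]]]' 40
```

```text
t: 9.3
eef_pos: [0.534, 0.1932, 0.0946]
ee_rot: [-3.141, -0.0, 2.496]
force: [0.6, 0.0, 0.6]
width: 0.0875
gripper_force: 0.0
t: 10.18
eef_pos: [0.5343, 0.1934, 0.0909]
ee_rot: [3.141, -0.0, 2.493]
force: [0.6, 0.1, 1.9]
width: 0.0475
gripper_force: 40.0
```

Gripped at 47.5 mm and 40 N. Now I unscrew.

```bash
python3 -m jog '[[[0,0,-0.6,0,0,-0.17,40],[0,0,-1.1,0,0,-0.34,40],[0,0,-1.7,0,0,-0.51,40],[0,0,-2.3,0,0,-0.68,40]]]' 45
python3 -m jog '[[[0,0,-0.6,0,0,-0.17,40],[0,0,-1.1,0,0,-0.34,40],[0,0,-1.7,0,0,-0.51,40],[0,0,-2.3,0,0,-0.68,40],[0,0,-2.8,0,0,-0.85,40],[0,0,-3.4,0,0,-1.02,40],[0,0,-4,0,0,-1.19,40],[0,0,-4.5,0,0,-1.36,40],[0,0,-5.1,0,0,-1.53,40],[0,0,-5.7,0,0,-1.7,40],[0,0,-6.2,0,0,-1.87,40],[0,0,-6.8,0,0,-2.04,40]]]'
```

```text
t: 10.68
eef_pos: [0.5336, 0.1931, 0.0925]
ee_rot: [-3.141, -0.001, -3.105]
force: [-0.1, -0.9, -3.4]
width: 0.0473
gripper_force: 45.0
t: 12.18
eef_pos: [0.5337, 0.193, 0.0993]
ee_rot: [3.141, 0.0, -1.065]
force: [-0.1, -0.1, -3.2]
width: 0.0474
gripper_force: 45.0
```

```bash
python3 -m jog '[[[0,0,-0.6,0,0,-0.17,40],[0,0,-1.1,0,0,-0.34,40],[0,0,-1.7,0,0,-0.51,40],[0,0,-2.3,0,0,-0.68,40],[0,0,-2.8,0,0,-0.85,40],[0,0,-3.4,0,0,-1.02,40],[0,0,-4,0,0,-1.19,40],[0,0,-4.5,0,0,-1.36,40],[0,0,-5.1,0,0,-1.53,40],[0,0,-5.7,0,0,-1.7,40],[0,0,-6.2,0,0,-1.87,40],[0,0,-6.8,0,0,-2.04,40],[0,0,-7.4,0,0,-2.21,40],[0,0,-7.9,0,0,-2.38,40],[0,0,-8.5,0,0,-2.55,40],[0,0,-9.1,0,0,-2.72,40],[0,0,-9.7,0,0,-2.9,40],[0,0,-9.7,0,0,-2.9,40]]]'
python3 -c "
from h import *
print(arm.get_state()['q'])"
```

```text
t: 14.42
eef_pos: [0.5336, 0.1931, 0.1091]
ee_rot: [-3.14, -0.0, 1.828]
force: [-0.1, 1.4, -2.7]
width: 0.0474
gripper_force: 45.0
[ 6.91452328e-01  2.58767075e-01 -3.48505189e-01 -7.93324920e-04
 -9.64461572e-01  2.70802141e+00]
```

```bash
python3 -m jog '[[[0,0,0,0,0,0,70],[0,0,0,0,0,0,70],[0,0,0,0,0,0,70],[0,0,0,0,0,0.17,70],[0,0,0,0,0,0.34,70],[0,0,0,0,0,0.51,70],[0,0,0,0,0,0.68,70],[0,0,0,0,0,0.85,70],[0,0,0,0,0,1.02,70],[0,0,0,0,0,1.19,70],[0,0,0,0,0,1.36,70],[0,0,0,0,0,1.5,70],[0,0,0,0,0,1.5,70],[0,0,0,0,0,1.5,40],[0,0,0,0,0,1.5,40],[0,0,0,0,0,1.5,40],[0,0,0,0,0,1.5,40]]]' 45
python3 -m jog '[[[0,0,-0.6,0,0,-0.17,40],[0,0,-1.1,0,0,-0.34,40],[0,0,-1.7,0,0,-0.51,40],[0,0,-2.3,0,0,-0.68,40],[0,0,-2.8,0,0,-0.85,40],[0,0,-2.8,0,0,-1.02,40],[0,0,-2.8,0,0,-1.19,40],[0,0,-2.8,0,0,-1.36,40],[0,0,-3,0,0,-1.45,40],[0,0,-5,0,0,-1.45,40],[0,0,-7,0,0,-1.45,40],[0,0,-9,0,0,-1.45,40]]]'
```

```text
t: 16.55
eef_pos: [0.5342, 0.1933, 0.1097]
ee_rot: [-3.141, -0.0, 0.33]
force: [-0.3, -0.5, 0.2]
width: 0.0473
gripper_force: 45.0
t: 18.05
eef_pos: [0.5336, 0.193, 0.1181]
ee_rot: [-3.14, 0.0, 1.779]
force: [-0.2, -0.0, -4.0]
width: 0.0472
gripper_force: 45.0
```

The force is steady at about 4 N, which matches the lid's weight, so the thread has let go. Now I lift and carry it.

```bash
python3 -m jog '[[[0,0,-20,0,0,0,40],[0,0,-50,0,0,0,40],[0,0,-90,0,0,0,40],[0,0,-110,0,0,0,40],[-30,2,-110,0,0,0.15,40],[-65,4,-110,0,0,0.3,40],[-105,6,-110,0,0,0.45,40],[-145,8,-110,0,0,0.6,40],[-185,10,-110,0,0,0.75,40],[-225,12,-110,0,0,0.9,40],[-260,13,-110,0,0,1.05,40],[-280,14,-110,0,0,1.2,40],[-293,15,-110,0,0,1.35,40],[-293,15,-110,0,0,1.47,40],[-293,15,-110,0,0,1.47,40],[-293,15,-110,0,0,1.47,40]]]'
python3 - <<'E'
from h import *
rel([.609,-.091,.05],.314)
im,d=grab_frame("side"); W=cloud("side",d); P=W.reshape(-1,3)
m=(np.hypot(P[:,0]-.609,P[:,1]+.091)<.09)
for z in np.arange(.08,.32,.01):
    K=P[m&(abs(P[:,2]-z)<.005)]
    if len(K): print(z.round(2),len(K),K.min(0).round(3),K.max(0).round(3))
E
```

```text
t: 20.05
eef_pos: [0.6094, -0.0901, 0.2283]
ee_rot: [-3.141, 0.0, 0.312]
force: [-0.1, 1.8, -3.4]
width: 0.0473
gripper_force: 45.0
rel [ -0.6   0.9 178.3] [-0.001  0.    -0.002] q [ 0.17  0.25 -0.08 -0.   -1.25  1.71]
0.21 101 [ 0.546 -0.156  0.208] [ 0.668 -0.097  0.215]
0.22 207 [ 0.545 -0.155  0.215] [ 0.674 -0.082  0.225]
0.23 219 [ 0.545 -0.157  0.225] [ 0.671 -0.086  0.235]
0.24 222 [ 0.545 -0.155  0.235] [ 0.674 -0.074  0.245]
0.25 1050 [ 0.547 -0.154  0.245] [ 0.675 -0.029  0.255]
0.26 65 [ 0.586 -0.13   0.255] [ 0.632 -0.058  0.265]
0.27 112 [ 0.586 -0.131  0.265] [ 0.634 -0.057  0.275]
0.28 201 [ 0.586 -0.132  0.275] [ 0.633 -0.056  0.285]
0.29 52 [ 0.588 -0.133  0.285] [ 0.634 -0.052  0.295]
0.3 27 [ 0.587 -0.127  0.295] [ 0.611 -0.052  0.305]
0.31 18 [ 0.587 -0.124  0.305] [ 0.612 -0.05   0.314]
```

```bash
python3 -m jog '[[[-1,1,50,0,0,0,40],[-1,1,100,0,0,0,40],[-1,1,150,0,0,0,40],[-1,1,180,0,0,0,40],[-1,1,195,0,0,0,40],[-1,1,200,0,0,0,40],[-1,1,202,0,0,0,40],[-1,1,202,0,0,0,40]]]'
python3 -m jog '[[[0,0,1.5,0,0,0,40],[0,0,3,0,0,0,40],[0,0,4,0,0,0,40],[0,0,4,0,0,0,40]]]'
```

```text
t: 21.1
eef_pos: [0.6098, -0.0913, 0.0277]
ee_rot: [3.141, -0.002, 0.31]
force: [0.7, 0.2, -3.8]
width: 0.0471
gripper_force: 45.0
t: 21.6
eef_pos: [0.6093, -0.0913, 0.0234]
ee_rot: [-3.142, -0.001, 0.31]
force: [-2.2, 1.7, 4.8]
width: 0.0474
gripper_force: 45.0
```

Contact with the pad. Release, rise, and go over to the catch.

```bash
python3 -m jog '[[[0,0,0,0,0,0,87.6],[0,0,0,0,0,0,87.6],[0,0,0,0,0,0,87.6],[0,0,0,0,0,0,87.6],[0,0,-30,0,0,0,87.6],[0,0,-80,0,0,0,87.6],[0,0,-130,0,0,0,87.6],[0,0,-180,0,0,0,87.6],[-20,50,-180,0,0,0,87.6],[-40,100,-180,0,0,0,87.6],[-60,150,-180,0,0,0,87.6],[-85,200,-180,0,0,0,87.6],[-108,249,-180,0,0,0,87.6],[-108,249,-180,0,0,0,87.6],[-108,249,-180,0,0,0,87.6]]]'
python3 look.py w5 catch_arm lid_knob
python3 - <<'E'
from h import *
W=np.load("w5.npy"); im=cv2.imread("pics/w5.png").astype(int)
m=(im[...,2]>150)&(im[...,2]-im[...,0]>30)&(abs(W[...,0]-.585)<.06)&(W[...,1]<-.33)&(W[...,1]>-.42)&(W[...,2]>.003)&(W[...,2]<.06)
P=W[m]; print(len(P))
for x in np.arange(.54,.63,.005):
    K=P[abs(P[:,0]-x)<.0025]
    if len(K): print(x.round(3),len(K),K[:,1].min().round(4),K[:,1].max().round(4),K[:,2].min().round(4),K[:,2].max().round(4))
E
```

```text
t: 23.48
eef_pos: [0.5817, -0.3617, 0.2021]
ee_rot: [-3.141, 0.0, 0.309]
force: [0.1, -0.0, 0.2]
width: 0.0877
gripper_force: 0.0
23.475 [ 0.5817 -0.3617  0.2021] [-3.141  0.     0.309] [-0.27  0.37  0.04 -0.   -1.24  2.15]
catch_arm (259, 171) 0.71 [ 0.584 -0.361  0.014]
lid_knob (172, 295) 0.43 [ 0.357 -0.289  0.033]
495
0.55 8 -0.3944 -0.3835 0.0088 0.0171
0.555 40 -0.3989 -0.3758 0.0094 0.0184
0.56 71 -0.3981 -0.3679 0.0068 0.0186
0.565 61 -0.397 -0.3633 0.0078 0.0169
0.57 30 -0.3753 -0.3601 0.007 0.0117
0.575 24 -0.369 -0.3569 0.0058 0.0108
0.58 22 -0.3659 -0.3555 0.0051 0.0122
0.585 25 -0.3647 -0.3533 0.008 0.0137
0.59 23 -0.3633 -0.3537 0.0104 0.0135
0.595 23 -0.3641 -0.3537 0.0097 0.0153
0.6 30 -0.3659 -0.3542 0.0112 0.0182
0.605 23 -0.3668 -0.3559 0.008 0.0181
0.61 44 -0.3708 -0.3497 0.0178 0.0285
0.615 59 -0.376 -0.3501 0.0158 0.0283
0.62 12 -0.3749 -0.3646 0.0166 0.0246
```

View pics/w5.png

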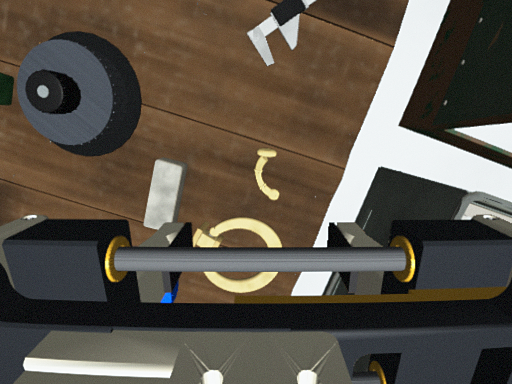

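The lid stands knob up on the pad (80,93). The catch is at (266,175), with its foot at the top (266,153) and its knob at the bottom (273,195). I descend with the fingers half open.

```bash
python3 -m jog '[[[6,-1,50,0,0,0,50],[6,-1,100,0,0,0,45],[6,-1,150,0,0,0,45],[6,-1,190,0,0,0,45],[6,-1,210,0,0,0,45],[6,-1,220,0,0,0,45],[6,-1,220,0,0,0,45]]]' 20
python3 -m jog '[[[0,0,2,0,0,0,45],[0,0,4,0,0,0,45],[0,0,6,0,0,0,45],[0,0,6,0,0,0,45]]]'
```

```text
t: 24.5
eef_pos: [0.588, -0.3586, -0.0169]
ee_rot: [3.141, -0.001, 0.31]
force: [0.3, 0.2, 0.0]
width: 0.0449
gripper_force: 0.0
t: 25.0
eef_pos: [0.5874, -0.3587, -0.0235]
ee_rot: [-3.141, -0.0, 0.31]
force: [0.3, -0.6, 0.6]
width: 0.0451
gripper_force: 0.0
```

```bash
python3 -m jog '[[[0,0,1,0,0,0,45],[0,0,2,0,0,0,45],[0,0,3,0,0,0,45],[0,0,3,0,0,0,45]]]'
python3 -m jog '[[[0,0,0,0,0,0,4],[0,0,0,0,0,0,4],[0,0,0,0,0,0,4],[0,0,0,0,0,0,4],[0,0,0,0,0,0,4],[0,0,0,0,0,0,4]]]' 20
```

```text
t: 25.5
eef_pos: [0.5873, -0.3587, -0.0267]
ee_rot: [-3.141, 0.0, 0.31]
force: [-0.3, -0.2, -0.4]
width: 0.045
gripper_force: 0.0
t: 26.25
eef_pos: [0.5874, -0.3586, -0.0266]
ee_rot: [-3.141, -0.0, 0.31]
force: [-0.1, 1.3, -1.0]
width: 0.0121
gripper_force: 20.3
```

```bash
python3 -m jog '[[[0,0,-10,0,0,0,4],[0,0,-40,0,0,0,4],[0,0,-90,0,0,0,4],[0,0,-140,0,0,0,4],[0,0,-190,0,0,0,4],[0,0,-220,0,0,0,4],[0,0,-220,0,0,0,4]]]' 35
python3 -m jog '[[[6,-25,0,0,0,0,4],[15,-65,0,0,0,0,4],[26,-115,0,0,0,0,4],[38,-165,0,0,0,0,4],[50,-215,0,0,0,0,4],[61,-265,0,0,0,0,4],[72,-315,0,0,0,0,4],[84,-365,0,0,0,0,4],[95,-415,0,0,0,0,4],[107,-465,0,0,0,0,4],[118,-515,0,0,0,0,4],[124,-540,0,0,0,0,4],[127,-553,0,0,0,0,4],[127,-553,0,0,0,0,4],[127,-553,0,0,0,0,4]]]'
python3 - <<'E'
from h import *
rel([.5376,.2065,.03],.31); print(arm.get_state()["t"])
im,d=grab_frame("wrist"); W=cloud("wrist",d); P=W.reshape(-1,3)
r=np.hypot(P[:,0]-.535,P[:,1]-.193); K=P[(r<.07)&(P[:,2]>.09)&(P[:,2]<.12)]; c,R=cv2.minEnclosingCircle(K[:,:2].astype(np.float32)); print(len(K),c,R)
b=im.astype(int); m=((b[...,2]>150)&(b[...,2]-b[...,0]>30)).reshape(-1)&(P[:,2]>.17)&(P[:,2]<.3)&(r<.08); K=P[m]; print(len(K)); 
if len(K): print(K.min(0),K.max(0))
im,d=grab_frame("side"); P=cloud("side",d).reshape(-1,3);b=im.astype(int).reshape(-1,3); m=(b[:,2]>150)&(b[:,2]-b[:,0]>30)&(np.hypot(P[:,0]-.535,P[:,1]-.2)<.09)&(P[:,2]>.17)&(P[:,2]<.3);K=P[m];print(len(K))
if len(K): print(K.min(0),K.max(0))
E
```

```text
t: 27.12
eef_pos: [0.5889, -0.3594, 0.1978]
ee_rot: [3.138, -0.005, 0.31]
force: [0.4, 0.4, -1.3]
width: 0.0121
gripper_force: 34.8
t: 29.0
eef_pos: [0.5396, 0.2058, 0.1934]
ee_rot: [-3.141, 0.0, 0.309]
force: [0.4, -0.6, -0.4]
width: 0.0114
gripper_force: 34.8
rel [ -1.6  -1.3 163.4] [-0.     0.    -0.001] q [ 0.7   0.2  -0.21 -0.   -1.15  1.18]
29.0
2285 (0.5355516076087952, 0.19233013689517975) 0.05946420878171921
1322
[0.51459328 0.18935687 0.22510721] [0.57364327 0.22251512 0.29982916]
63
[0.51020796 0.1139923  0.22291555] [0.57195181 0.2126719  0.29054602]
```

The catch is still held at 11.4 mm and the barrel is confirmed open below it. I lower it into the mouth, release, and retreat.

```bash
python3 -m jog '[[[-1,-1,40,0,0,0,4],[-2,-1,80,0,0,0,4],[-2,-1,110,0,0,0,4],[-2,-1,135,0,0,0,4],[-2,-1,155,0,0,0,4],[-2,-1,165,0,0,0,4],[-2,-1,165,0,0,0,4]]]'
python3 -m jog '[[[0,0,0,0,0,0,18],[0,0,0,0,0,0,18],[0,0,0,0,0,0,18],[0,0,0,0,0,0,18],[0,0,-20,0,0,0,18],[0,0,-60,0,0,0,18],[0,0,-110,0,0,0,18],[0,0,-160,0,0,0,18],[0,0,-200,0,0,0,18],[-50,0,-250,0,0,0,18],[-50,0,-250,0,0,0,18],[-50,0,-250,0,0,0,18]]]'
python3 look.py w6 catch_arm lid_knob
python3 - <<'E'
from h import *
W=np.load("w6.npy"); im=cv2.imread("pics/w6.png")
p=camera_params("wrist"); uv,_=cv2.projectPoints(np.array([[.535,.193,.105]]),cv2.Rodrigues(np.array(p["R"]))[0],np.array(p["t"]),np.array(p["mtx"]),np.array([p["k1"],0,0,0,0.])); print(uv)
b=im.astype(int); r=np.hypot(W[...,0]-.535,W[...,1]-.193); m=(b[...,2]>110)&(b[...,2]-b[...,0]>25)&(r<.05); K=W[m]; print(len(K))
if len(K): print(np.median(K,0),K.min(0),K.max(0))
s,d=grab_frame("side"); P=cloud("side",d).reshape(-1,3); L=P[(np.hypot(P[:,0]-.609,P[:,1]+.091)<.09)&(P[:,2]>.03)]; k=L[L[:,2]>.06]; print("lid",len(L),L.min(0),L.max(0),k.mean(0))
c=np.hstack([cv2.resize(s[110:280,170:350],None,fx=2.2,fy=2.2), cv2.resize(im[0:230,130:400],(395,374))]) if 0 else None
a=cv2.resize(s[110:290,170:370],(400,360)); e=cv2.resize(im[:230,130:386],(400,360)); cv2.imwrite("pics/fin.png",np.hstack([a,e]))
E
```

```text
t: 29.98
eef_pos: [0.5376, 0.2064, 0.0284]
ee_rot: [3.141, 0.001, 0.309]
force: [0.4, 0.5, -1.0]
width: 0.0113
gripper_force: 34.8
t: 31.48
eef_pos: [0.4898, 0.1919, 0.2793]
ee_rot: [-3.14, -0.002, 0.31]
force: [0.4, 0.6, 0.3]
width: 0.0179
gripper_force: 0.0
31.475 [0.4898 0.1919 0.2793] [-3.14e+00 -2.00e-03  3.10e-01] [ 0.75  0.07 -0.18 -0.   -1.32  1.13]
catch_arm (257, 136) 0.86 [0.534 0.209 0.016]
lid_knob (437, 151) 0.83 [ 0.603 -0.071  0.048]
lid_knob (430, 287) 0.74 [ 0.369 -0.192  0.036]
[[[267.87128766 142.56562503]]]
3614
[0.51773323 0.19405761 0.39905345] [0.48794886 0.15653582 0.00480805] [0.56960125 0.23169427 0.46443952]
lid 1557 [ 0.54557596 -0.1576201   0.03009707] [ 0.6752358  -0.0257854   0.08120977] [ 0.60885621 -0.09824128  0.0742365 ]
```

View pics/fin.png

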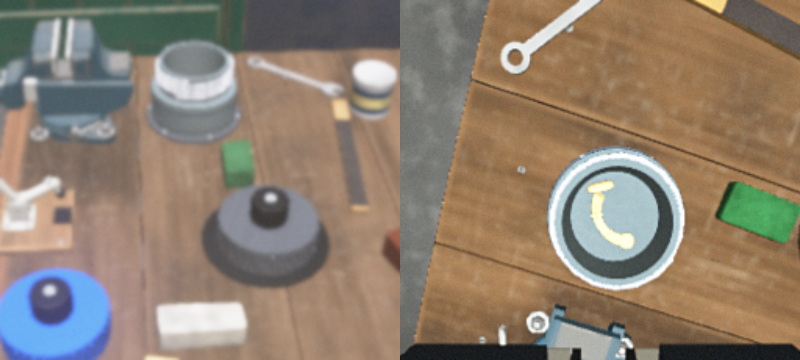

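The left half shows the lid knob up on the pad at (268,225) and the open barrel at (193,85). The right half shows the catch lying on the barrel's floor at (610,215). The bars and the blue lid haven't moved, so I'm handing in.

```bash
python3 -c "
from h import *
print(arm.job_done())"
```

```text
the job is handed in; nothing more can be done
None
```

The job is handed in at about 31.5 s: the final pictures show the lid knob up on the pad, the catch on the open barrel's floor, and the bars and blue look-alike where they were; nothing went near the ring pull, but I did not re-check it at the end.

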